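# Start the gel run with the pull-on knob

### The job

Start the gel run: pull the red knob of the blue power supply straight out of its panel, most of the way to its stop, keep it out for about half a second so that it switches on, then let go and leave it sprung fully home. Leave the mixer's black knob alone and do not shift the rack of tubes between the two.

Things in the scene. Friction and masses are not known exactly. Their poses are not given: they have to be found in the camera images.
- start_knob (a joint): Travel of the power supply's red knob, m: 0 in, 0.018 at its stop, on beyond 0.012. A spring (3 N at rest, 7.5 N at the stop) returns it to 0; it does not latch. A green band on its stem shows as it comes out. The power supply is a fixed blue box, 170 deep, 200 wide, its panel sloping from 62 mm high in front to 108 at the rear: white round the knob, black display behind.
- start_knob_grip (a point): Where to grip the red knob, on its axis. The head is a cylinder 32 mm across, 28 tall, on a 14 mm stem; at rest it spans 12 to 40 mm out of the panel, this point 27 mm out (about 105 mm above the bench). z points out of the panel, the way to pull: up, leaning 15 degrees to the unit's front; y is level, along its width; x up the slope. Moves with the knob; 5 mm at most stands up round it.
- mixer_knob (a joint): Travel of the vortex mixer's black knob, m: 0 in, 0.018 at its stop; same shape and spring as the red one, not to be used. The mixer is a fixed dark blue box, 170 by 150 mm, up to 103 mm tall, with a round black cup at its rear (top 126 mm high). Mixer and power supply stand side by side ahead of the robot, either one on the left.
- tube_rack: White plastic rack with seven capped sample tubes (blue, orange, green and pink caps), 110 mm long (x), 70 mm wide (y), 77 mm tall to the caps; loose, 0.3 to 0.45 kg, standing between the two units, at least 10 mm from each. Origin: centre of its underside, z up. A clear gel tank stands beyond the units and a bottle to the left.

How it is judged:
By the outcome, as a careful person would: the job done as asked, in the order asked, and still so for the second after the job is handed in, with the robot touching nothing.
It also fails if it takes over 32 s, if anything falls off the work surface, if the arm or the gripper's body presses on something with over 40 N, if the wrist force passes 120 N, or if a joint passes its speed limit or range.

### The arm

A 6-joint arm with a two-finger parallel gripper is mounted at the origin on the work surface. World frame = base frame: x ahead of the robot, y to its left, z up, the work surface at z = 0. Lengths are in m, angles in rad, forces in N, time in s.
With the tool pointing down it reaches from about 0.325 to 0.85 m from the base axis. Payload 15.5 kg.
Tool frame: the origin (TCP) lies between the finger pads; the fingertips stand 11 mm ahead of it and the grasp point (between the pads) lies 8 mm behind it; z points along the fingers, y is the line along which they close (so a half turn about z gives the same grasp; the last joint's range is limited). The gripper opens to 91 mm and grips with 3 to 60 N. Pads are 32 mm wide; open, the fingers measure 118 mm over their backs; the gripper's body (76 mm by 178 mm) begins 60 mm behind the grasp point.
Start: joints at [-1.202, 0.494, 1.345, -0, 1.302, -0.096], TCP at [0.28, -0.559, 0.225] pointing down, gripper open.
Joint ranges: [-2.91, 2.91], [-0.82, 2.16], [0.22, 2.67], [-1.22, 4.37], [0.12, 2.79], [-3.08, 3.08]. Speed limits (rad/s): [1.89, 1.89, 2.57, 3.01, 3.01, 3.01].

### API

Orientations are given as a unit quaternion [x, y, z, w].
In Python, from cell import robot gives the robot as it stands. The module is installed in compiled form; this text tells all that it offers.
- The arm moves only by the shell command python3 -m pendant 'ROWS' [OPENING] [FORCE]. ROWS is JSON, a list of rows, each a list of 2 entries, a list of its own where there are three numbers: the shift along the tool's x, y, z in mm, then the turn, a rotation vector about the tool's x, y, z in degrees. A call has 1 to 12 rows; each row is the pose to reach, as a shift and turn from the pose commanded when the call began, along the tool's axes at that moment; what a row does not reach only later rows make up. A row lasts 1/12 s, in which the tool goes at most 41.7 mm and 7.16 degrees, less where a joint would pass 70% of its speed; a pose out of reach is approached as far as the arm can. A call with a gripper value outside its range is refused whole. OPENING is the opening, from 0 (shut) to 1 (fully open), set as the call begins (- or left out, the last holds). The fingers move at their own pace and stop on an object; FORCE is the grip in N (left out, the last holds). Time passes only in rows, so rows that repeat a pose let the fingers close. It gives the time, the measured TCP pose, the force, the opening and the grip force at its end, in the units of the state.
- robot.get_obs(): the state, without advancing time (a new reading comes with each control period).
- robot.read_camera(name): name is "scene" or "side" or "wrist"; returns (picture, depth): 384x512x3 uint8, blue, green, red; 384x512 float32, m along the optical axis (not along the pixel's ray), 0 where there is no reading.
- robot.get_calibration(name): a dict with "mtx" (3x3 intrinsics, pixels), "extrinsics" (4x4, takes a point from camera to world coordinates). Camera axes: x right, y down, z forward; pixel columns grow to the right and rows downward; lengths in m; the calibration is good to about 2 mm. A picture is of the moment at which its call begins: read the wrist's pose just before it. get_calibration takes no time and is no camera call; for the wrist camera it gives the pose at the moment of the call.
- robot.sign_off(): hands the job in; it is judged then, once.
Trained networks look in the newest picture that a camera, given by its name, has taken for a name from the list of things; names that differ only in an ending like _2 or _b are one class to them, and where a whole thing is asked for, a point or a joint stands for the part that bears it (a point fixed in the world has none). Each returns a list of dicts, best first, with "confidence" (0 to 1); they miss things now and then, are a little off and sometimes report something else, mostly with a low value. They report only what shows in the picture. A call takes as long as a camera call.
- robot.masks_of(thing, camera): "pixels" (384x512 bool, what is visible of it) and "rect" ([centre column, centre row, width, height] in pixels, round what is visible of it).
The state is a dict: "t": time; "joint_pos": joint angles; "dq": joint speeds; "tau": joint torques, N m; "ee_pos": TCP position; "ee_rot": TCP orientation; "contact_force": force on the tool from outside, world axes, zero at the start; "wrist_torque": the same for the moment, N m; "gripper_width": opening from 0.0 (shut) to 1.0 (fully open); "grasp_force": force on a finger pad.
Only numpy, scipy, OpenCV 4.12 (cv2) and the standard library are available. Lean on these libraries where they do the work, as an engineer would, in place of code of your own. Each camera call takes 0.05 s, during which the arm holds its last target. There are 200 camera calls.

## Working session

There is one attempt and no reset: what is moved stays moved. The work goes in short steps, Python scripts to look and compute and a shell command to move; the robot and the scene stay as the last step left them, time stands still between calls to the robot, and variables do not carry over. Pictures are saved under pics/ and viewed, at most 10 in all, crops included, and the job is handed in when it is done.

```bash
mkdir -p pics; cat > h.py <<'E'
from cell import robot
import numpy as np, cv2
from scipy.spatial.transform import Rotation as R
def pts(cam,pix,dep):
    c=robot.get_calibration(cam);K=np.array(c["mtx"]);T=np.array(c["extrinsics"])
    v,u=np.nonzero(pix&(dep>0));z=dep[v,u]
    P=np.c_[(u-K[0,2])*z/K[0,0],(v-K[1,2])*z/K[1,1],z]
    return P@T[:3,:3].T+T[:3,3]
E
python3 - <<'E'
from h import *
ims=[]
for c in("scene","side"):
    im,d=robot.read_camera(c);ims.append(im)
    for n in("start_knob","start_knob_grip","mixer_knob","tube_rack"):
        for m in robot.masks_of(n,c)[:2]:
            P=pts(c,m["pixels"],d)
            print(c,n,round(m["confidence"],2),np.round(m["rect"]),len(P),*( [np.round(np.median(P,0),3),np.round(np.percentile(P,2,0),3),np.round(np.percentile(P,98,0),3)] if len(P) else []))
cv2.imwrite("pics/a.png",cv2.resize(np.hstack(ims),(800,300)))
cv2.imwrite("pics/b.png",ims[0])
s=robot.get_obs();print(s["t"],s["ee_pos"],s["ee_rot"],s["joint_pos"])
E
```

```text
scene start_knob 0.53 [159. 186.  15.  17.] 200 [ 0.485 -0.238  0.112] [ 0.462 -0.252  0.08 ] [ 0.492 -0.224  0.12 ]
scene start_knob_grip 0.63 [158. 182.  19.  10.] 191 [ 0.484 -0.238  0.112] [ 0.464 -0.252  0.083] [ 0.492 -0.224  0.12 ]
scene start_knob_grip 0.54 [260. 191.  27.  50.] 1321 [ 0.533 -0.005  0.049] [ 0.452 -0.041  0.002] [0.557 0.03  0.078]
scene tube_rack 0.77 [258. 193.  25.  49.] 1275 [ 0.531 -0.005  0.049] [ 0.451 -0.04   0.005] [0.557 0.03  0.078]
side start_knob_grip 0.75 [321. 160.  18.  18.] 216 [ 0.471 -0.231  0.109] [ 0.456 -0.254  0.079] [ 0.486 -0.224  0.12 ]
side mixer_knob 0.74 [266. 229.  66.  58.] 2608 [0.487 0.012 0.05 ] [ 0.439 -0.031  0.002] [0.551 0.035 0.078]
side mixer_knob 0.67 [204. 276.  22.  24.] 437 [0.486 0.255 0.106] [0.474 0.234 0.075] [0.502 0.264 0.113]
side tube_rack 0.66 [267. 234.  70.  55.] 2568 [0.486 0.013 0.05 ] [ 0.439 -0.031  0.003] [0.551 0.035 0.078]
0.5 [ 0.28014696 -0.55867086  0.22490361] [ 9.73116402e-01  2.30313843e-01 -1.59549329e-06 -3.00515370e-05] [-1.20149882e+00  4.93600162e-01  1.34553318e+00  5.22815809e-06
  1.30251929e+00 -9.55042480e-02]
```

View pics/a.png

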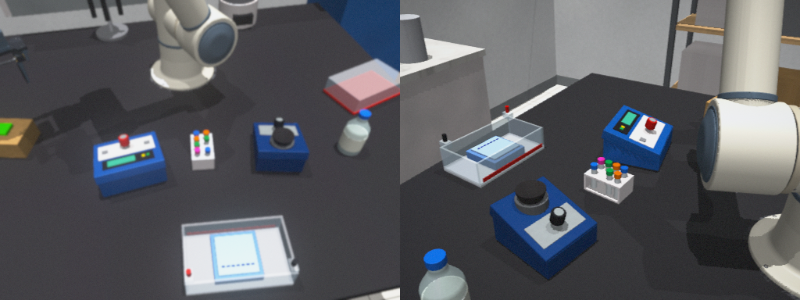

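The scene view shows the blue power supply on the robot's right, with the red knob at about (158,182) in the full picture. The rack is at (258,193) and the mixer is on the left. Next I fit the unit's yaw and panel plane.

```bash
cat > fit.py <<'E'
from h import *
A=[];Kn=[]
for c in("scene","side"):
    im,d=robot.read_camera(c)
    P=pts(c,np.ones(d.shape,bool),d)
    v,u=np.nonzero(d>0);hsv=cv2.cvtColor(im,cv2.COLOR_BGR2HSV)[v,u]
    near=(np.hypot(P[:,0]-.5,P[:,1]+.238)<.19)&(P[:,2]>.02)&(P[:,2]<.16)&(P[:,1]<-.09)
    red=((hsv[:,0]<8)|(hsv[:,0]>172))&(hsv[:,1]>130)&(hsv[:,2]>60)&(np.hypot(P[:,0]-.475,P[:,1]+.238)<.04)&(P[:,2]>.075)
    A.append(P[near&~red]);Kn.append(P[red&near])
    k=Kn[-1];print(c,len(A[-1]),len(k),k.min(0),k.max(0))
    r=cv2.minAreaRect(A[-1][:,:2].astype(np.float32));print(r)
P=np.vstack(A)
r=cv2.minAreaRect(P[:,:2].astype(np.float32));print("both",r)
for c,Q in zip(("scene","side"),A):
    q=Q[(np.hypot(Q[:,0]-.475,Q[:,1]+.238)>.03)&(Q[:,2]>.06)]
    n0=np.array([-.26,0,.966]);
    off=q@n0
    for _ in range(6):
        w=q[np.abs(q@n0-np.median(off))<(.012 if _<2 else .005)]
        m=w.mean(0);n0=np.linalg.svd(w-m,full_matrices=False)[2][2];n0*=np.sign(n0[2]);off=w@n0
    print(c,"plane n",n0,"tilt",np.degrees(np.arccos(n0[2])),"yaw",np.degrees(np.arctan2(-n0[1],-n0[0])),"d",m@n0,len(w))
    k=Kn[("scene","side").index(c)]
    h=k@n0-m@n0;print("red heights",np.percentile(h,[2,50,90,98]))
    top=k[h>np.percentile(h,95)-.004];print("top centre",(top.min(0)+top.max(0))/2,np.median(top,0))
E
python3 fit.py
```

```text
scene 5453 102 [ 0.46549242 -0.25513618  0.09736262] [ 0.49212907 -0.2244383   0.12072642]
((0.5097434520721436, -0.23449981212615967), (0.17849573493003845, 0.19962291419506073), 6.7433247566223145)
side 4829 143 [ 0.45490179 -0.25124465  0.09054675] [ 0.48773508 -0.22192111  0.1220791 ]
((0.5047084093093872, -0.23504573106765747), (0.17617160081863403, 0.20489099621772766), 6.321747303009033)
both ((0.5081360340118408, -0.23480971157550812), (0.1817610114812851, 0.20521180331707), 6.743325710296631)
scene plane n [-0.25544685 -0.03042557  0.96634424] tilt 14.907093068283725 yaw 6.7923431544873685 d -0.03988940381149587 3194
red heights [0.01792003 0.0322494  0.03902601 0.04014623]
top centre [ 0.47662892 -0.23978724  0.11641553] [ 0.48142078 -0.23653236  0.11717798]
side plane n [-0.26215626 -0.0274278   0.96463559] tilt 15.28301815837454 yaw 5.972775106995911 d -0.04207903975828106 2678
red heights [0.01281337 0.02863143 0.03856082 0.03997349]
top centre [ 0.46850091 -0.23716687  0.11686167] [ 0.46717808 -0.23124921  0.11602284]
```

```bash
cat > go.py <<'E'
from h import *
def target(g,yaw,tilt,out):  # grasp point `out` m beyond g along the panel normal
    Rz=R.from_euler('z',yaw,degrees=True)
    n=Rz.apply([-np.sin(np.radians(tilt)),0,np.cos(np.radians(tilt))]);y=Rz.apply([0,-1,0])
    z=-n;x=np.cross(y,z)
    return np.array(g)+n*(out-.008),R.from_matrix(np.c_[x,y,z])
def delta(g,yaw,tilt,out):
    s=robot.get_obs();p,r=np.array(s["ee_pos"]),R.from_quat(s["ee_rot"])
    P,Q=target(g,yaw,tilt,out)
    print("t",s["t"],"shift mm",np.round(r.inv().apply(P-p)*1e3,1),"turn deg",np.round((r.inv()*Q).as_rotvec(degrees=True),2),"target",P.round(4))
E
python3 -c "
from go import *
delta([.476,-.238,.1035],6.5,15,.10)"
```

```text
t 0.6 shift mm [ 296.5 -207.1   32.5] turn deg [-2.64 14.84 20.01] target [ 0.4523 -0.2407  0.1924]
```

```bash
python3 -m pendant '[[[33,-23,4],[-0.3,1.6,2.2]],[[66,-46,7],[-0.6,3.3,4.4]],[[99,-69,11],[-0.9,5,6.7]],[[132,-92,14],[-1.2,6.6,8.9]],[[165,-115,18],[-1.5,8.2,11.1]],[[198,-138,22],[-1.8,9.9,13.3]],[[231,-161,25],[-2.1,11.5,15.6]],[[264,-184,29],[-2.4,13.2,17.8]],[[296.5,-207,32.5],[-2.6,14.8,20]],[[296.5,-207,32.5],[-2.6,14.8,20]],[[296.5,-207,32.5],[-2.6,14.8,20]],[[296.5,-207,32.5],[-2.6,14.8,20]]]' 1 30
cat > wr.py <<'E'
from go import *
import sys
g=np.array([.476,-.238,.1035]);yaw,tilt=6.5,15
im,d=robot.read_camera("wrist");cv2.imwrite("pics/"+sys.argv[1],im)
T,Q=target(g,yaw,tilt,0);Rm=Q.as_matrix();n=-Rm[:,2]
for m in robot.masks_of("start_knob_grip","wrist")[:2]:
    print(m["confidence"],m["rect"])
    P=pts("wrist",m["pixels"],d)
    L=(P-g)@np.c_[Rm[:,0],-Rm[:,1],n]  # unit axes: x up slope, y width, z out
    top=L[L[:,2]>np.percentile(L[:,2],90)-.004]
    print(len(P),"z pct",np.percentile(L[:,2],[2,50,98])*1e3,"top mid",(top.min(0)+top.max(0))/2*1e3,"span",np.ptp(top,axis=0)*1e3)
P=pts("wrist",np.ones(d.shape,bool),d);L=(P-g)@np.c_[Rm[:,0],-Rm[:,1],n]
r=np.hypot(L[:,0],L[:,1]);q=L[(r>.025)&(r<.04)&(np.abs(L[:,2]+.027)<.015)]
if len(q)>20:
    c=np.linalg.lstsq(np.c_[q[:,:2],np.ones(len(q))],q[:,2],rcond=None)[0];print("panel z mm",c[2]*1e3,"slopes deg",np.degrees(c[:2]),len(q))
delta(g,yaw,tilt,.03)
E
python3 wr.py w1.png
```

```text
t: 1.6
ee_pos: [0.4526, -0.2411, 0.1927]
ee_rot: [0.99, 0.057, 0.13, -0.007]
contact_force: [-0.1, -0.7, 0.0]
gripper_width: 1.0
grasp_force: 0.0
0.88 [255.8, 208.5, 41.7, 46.8]
1510 z pct [-8.12467909 14.56355403 16.35727958] top mid [-1.1110012  -3.28546613 14.37982013] span [31.34764965 30.50851311  5.31053642]
panel z mm -24.318987633413414 slopes deg [-0.1037005   0.15197006] 3640
t 1.7 shift mm [-0.  -1.2 70.3] turn deg [ 0.03  0.04 -0.01] target [ 0.4703 -0.2386  0.1248]
```

View pics/w1.png

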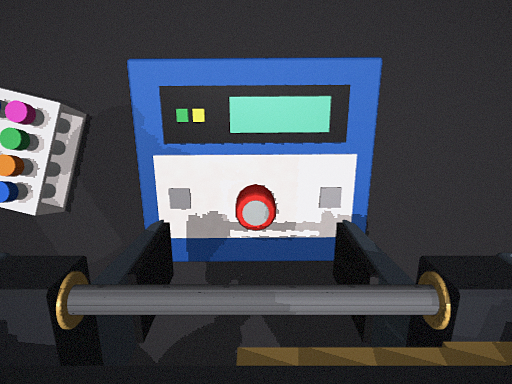

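The wrist view shows the red knob at (256,208), nearly midway between the fingers, with panel edges parallel to the tool axes. Measured corrections are about 2 mm in tool y and the panel 2.5 mm higher. I'll approach partway and re-measure.

```bash
python3 -m pendant '[[[-0.5,1,15],[0,0,0]],[[-1,2,30],[0,0,0]],[[-1,2,45],[0,0,0]],[[-1,2,55],[0,0,0]],[[-1,2,55],[0,0,0]],[[-1,2,55],[0,0,0]]]' 1 30
python3 wr.py w2.png
```

```text
t: 2.2
ee_pos: [0.4655, -0.2417, 0.1389]
ee_rot: [0.99, 0.056, 0.13, -0.008]
contact_force: [0.6, 0.7, 0.3]
gripper_width: 1.0
grasp_force: 0.0
0.75 [251.6, 235.4, 56.5, 60.0]
2567 z pct [-23.55135873  15.07542432  16.91774023] top mid [-0.21466685 -2.83981198 15.13301284] span [31.26521801 30.77821033  5.61461698]
panel z mm -23.648355848189752 slopes deg [-0.0217638  0.1253273] 5162
t 2.3 shift mm [ 0.8 -2.6 15.6] turn deg [0.01 0.02 0.  ] target [ 0.4703 -0.2386  0.1248]
```

View pics/w2.png

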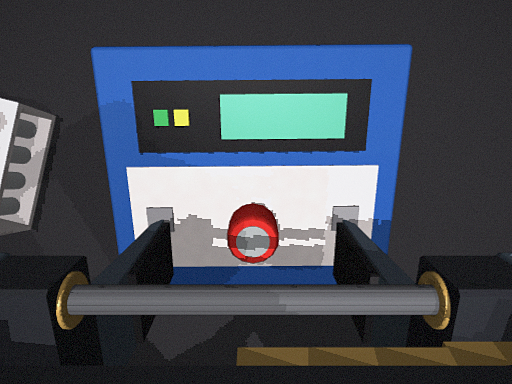

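The knob at (252,235) is centred between the fingers, so I descend 42 mm and grip.

```bash
python3 -m pendant '[[[0.5,0,12],[0,0,0]],[[0.5,0,24],[0,0,0]],[[0.5,0,34],[0,0,0]],[[0.5,0,42],[0,0,0]],[[0.5,0,42],[0,0,0]],[[0.5,0,42],[0,0,0]]]' 1 35 && python3 -m pendant '[[[0,0,0],[0,0,0]],[[0,0,0],[0,0,0]],[[0,0,0],[0,0,0]],[[0,0,0],[0,0,0]],[[0,0,0],[0,0,0]],[[0,0,0],[0,0,0]],[[0,0,0],[0,0,0]],[[0,0,0],[0,0,0]],[[0,0,0],[0,0,0]],[[0,0,0],[0,0,0]]]' 0 35
```

```text
t: 2.8
ee_pos: [0.4769, -0.2398, 0.0985]
ee_rot: [0.99, 0.056, 0.13, -0.008]
contact_force: [-0.4, -0.1, 0.3]
gripper_width: 0.999
grasp_force: 0.0
t: 3.63
ee_pos: [0.4771, -0.2401, 0.0986]
ee_rot: [0.99, 0.056, 0.13, -0.007]
contact_force: [-0.3, -1.7, 2.0]
gripper_width: 0.342
grasp_force: 35.0
```

Opening is 31 mm on a 32 mm head, so it is gripped. Now I pull 16 mm straight out.

```bash
python3 -m pendant '[[[0,0,-3],[0,0,0]],[[0,0,-6],[0,0,0]],[[0,0,-9],[0,0,0]],[[0,0,-12],[0,0,0]],[[0,0,-14],[0,0,0]],[[0,0,-16],[0,0,0]],[[0,0,-16],[0,0,0]]]' 0 35
python3 wr.py w3.png
```

```text
t: 4.22
ee_pos: [0.4729, -0.2405, 0.1144]
ee_rot: [0.99, 0.056, 0.13, -0.007]
contact_force: [1.0, -4.7, -7.4]
gripper_width: 0.343
grasp_force: 35.0
0.85 [252.8, 256.0, 65.2, 62.0]
3075 z pct [-18.24575373  29.82693264  31.98920639] top mid [ 5.19074013 -2.82512031 30.38193239] span [19.46947357 30.07226029  5.88156679]
panel z mm -24.490596895527695 slopes deg [-0.53496557  0.19403752] 3955
t 4.3167 shift mm [  0.5  -2.2 -10.9] turn deg [-0.01  0.04  0.01] target [ 0.4703 -0.2386  0.1248]
```

View pics/w3.png

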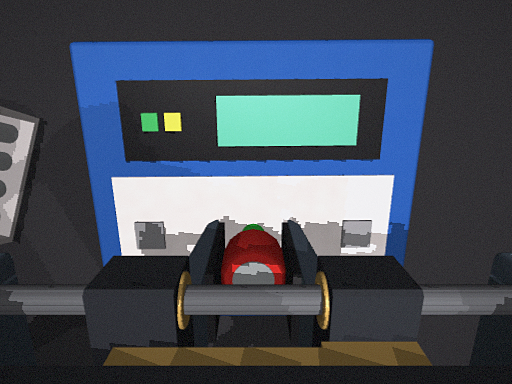

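The knob is out about 15 mm, with the green band visible at (253,229) and about 8 N of spring load. I hold a little longer, then open.

```bash
python3 -m pendant '[[[0,0,0],[0,0,0]],[[0,0,0],[0,0,0]],[[0,0,0],[0,0,0]],[[0,0,0],[0,0,0]]]' 0 35 && python3 -m pendant '[[[0,0,0],[0,0,0]],[[0,0,0],[0,0,0]],[[0,0,0],[0,0,0]],[[0,0,0],[0,0,0]],[[0,0,0],[0,0,0]],[[0,0,0],[0,0,0]],[[0,0,0],[0,0,0]],[[0,0,0],[0,0,0]],[[0,0,0],[0,0,0]],[[0,0,0],[0,0,0]]]' 1 35 && python3 -m pendant '[[[0,0,-10],[0,0,0]],[[0,0,-25],[0,0,0]],[[0,0,-45],[0,0,0]],[[0,0,-65],[0,0,0]],[[0,0,-80],[0,0,0]],[[0,0,-80],[0,0,0]],[[0,0,-80],[0,0,0]]]' 1
python3 wr.py w4.png
```

```text
t: 4.65
ee_pos: [0.473, -0.2405, 0.1139]
ee_rot: [0.99, 0.056, 0.13, -0.008]
contact_force: [1.9, -4.9, -7.1]
gripper_width: 0.342
grasp_force: 35.0
t: 5.48
ee_pos: [0.4729, -0.2404, 0.114]
ee_rot: [0.99, 0.056, 0.13, -0.008]
contact_force: [0.5, -0.6, -0.5]
gripper_width: 0.995
grasp_force: 0.0
t: 6.07
ee_pos: [0.4525, -0.2431, 0.1924]
ee_rot: [0.99, 0.056, 0.131, -0.007]
contact_force: [0.8, -0.5, -0.5]
gripper_width: 1.0
grasp_force: 0.0
0.69 [250.1, 207.9, 44.4, 42.1]
1567 z pct [-25.05807991  13.16540232  15.00550012] top mid [-2.0297145  -1.59017982 13.1703799 ] span [30.78627225 30.54883298  5.51767961]
panel z mm -25.601545229960898 slopes deg [-0.26480661  0.33588271] 3664
t 6.1667 shift mm [ 0.8 -1.8 68.8] turn deg [-0.05  0.07  0.  ] target [ 0.4703 -0.2386  0.1248]
```

View pics/w4.png

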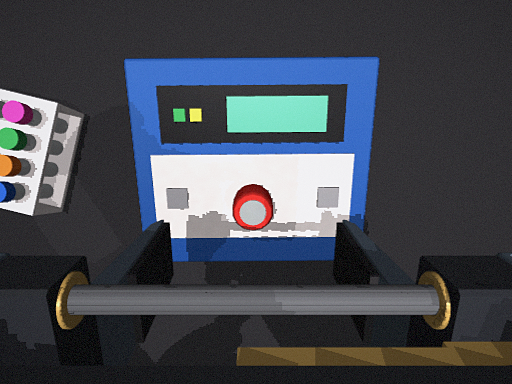

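The knob at (253,207) is home, about 39 mm above the panel as before. No green shows, the rack has not moved, and the gripper is clear.

```bash
python3 -c "
from cell import robot
print(robot.sign_off())"
```

```text
the job is handed in; nothing more can be done
None
```

I pulled the power supply's red knob straight out about 15 mm, held it beyond its switching point for roughly 0.6 s and let go. It sprang fully home, the mixer knob and rack were left alone, and the job is handed in at about 6 s.

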